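Show a guest how to get an espresso

ROBOT

A 6-joint arm with a two-finger parallel gripper is mounted at the origin on the work surface. World frame = base frame: x ahead of the robot, y to its left, z up, the work surface at z = 0. Lengths are in m, angles in degrees, forces in N, time in s.
With the tool pointing down it reaches from about 0.4 to 0.825 m from the base axis. Payload 7 kg.
Tool frame: the origin (TCP) lies between the finger pads, 19 mm behind the fingertips; this is the grasp point; z points along the fingers, y is the line along which they close (so a half turn about z gives the same grasp; the last joint's range is limited). The gripper opens to 88 mm and grips with 3 to 60 N. Pads are 19 mm wide; open, the fingers measure 130 mm over their backs; the gripper's body (78 mm by 193 mm) begins 47 mm behind the grasp point.
Start: joints at [92.653, 20.546, 0.682, 0, -70.136, -16.507], TCP at [0.162, 0.655, 0.245] pointing down, gripper open.
Joint ranges: [-176.03, 176.03], [-82.01, 121.73], [-58.28, 71.71], [-173.87, 95.51], [-174.79, -0.11], [-173.66, 173.66]. Speed limits (degrees/s): [136.94, 136.94, 172.46, 180, 180, 180].

INTERFACE

Orientations are given as [roll, pitch, yaw] about the fixed x, y, z axes, in that order (R = Rz(yaw) Ry(pitch) Rx(roll)).
In Python, from plant import get_obs, snapshot, close_job, spot_in, spot_point gives the robot as it stands.
- The arm moves only by the tool play_rows, never from a script. Its argument "plan" is a list of rows, each a list of 6 numbers: the shift along the tool's x, y, z in cm, then the turn, a rotation vector about the tool's x, y, z in degrees. A call has 1 to 20 rows; each row shifts and turns the commanded pose from where the row before left it, along the tool's axes as they then stand; what a row does not reach is not made up. A row lasts 1/12 s, in which the tool goes at most 41.7 mm and 7.16 degrees, less where a joint would pass 70% of its speed; a pose out of reach is approached as far as the arm can. A call is refused whole if a number of a shift passes 4.17 or a number of a turn 7.16, either way. A call with a gripper value outside its range is refused whole. "grip" is the finger opening in cm, from 0 to 8.76, set as the call begins (left out, the last holds). The fingers move at their own pace and stop on an object; the grip force is fixed at half the most. Time passes only in rows, so rows that do not move let the fingers close. It gives the time, the measured TCP pose, the force, the opening and the grip force at its end, in the units of the state.
- get_obs(): the state, without advancing time (a new reading comes with each control period).
- snapshot(name): name is "scene" or "top"; returns a dict with "frame" (480x640x3 uint8, red, green, blue), "fx", "fy", "cx", "cy" (pixels), "k1" (the pictures are not rectified: a ray, as slopes to the right and down, at radius r is drawn at 1 + k1 r^2 times it, then the intrinsics apply), "position" and "attitude" of the camera in the world. Camera axes: x right, y down, z forward; pixel columns grow to the right and rows downward; lengths in m; the calibration is good to about 2 mm. A picture is of the moment at which its call begins. There is no depth.
- close_job(): hands the job in; it is judged then, once.
Trained networks look in the newest picture that a camera, given by its name, has taken for a name from the list of things; names that differ only in an ending like _2 or _b are one class to them, and where a whole thing is asked for, a point or a joint stands for the part that bears it (a point fixed in the world has none). Each returns a list of dicts, best first, with "score" (0 to 1); they miss things now and then, are a little off and sometimes report something else, mostly with a low value. They report only what shows in the picture. A call takes as long as a camera call.
- spot_in(camera, thing): "position" ([x, y, z] in m, in world coordinates, good to about 4 mm: the middle of the surface that is visible of it).
- spot_point(camera, thing): "position" ([x, y, z] in m, in world coordinates, good to about 4 mm: a listed point, or the origin of a listed thing).
The state is a dict: "clock": time; "joint_pos": joint angles; "qvel": joint speeds; "tau": joint torques, N m; "tool_pos": TCP position; "orientation": TCP orientation; "force": force on the tool from outside, world axes, zero at the start; "moment": the same for the moment, N m; "opening": finger opening in m; "gripper_force": force on a finger pad.
Only numpy, scipy, OpenCV 4.12 (cv2) and the standard library are available. Lean on these libraries where they do the work, as an engineer would, in place of code of your own. Each camera call takes 0.05 s, during which the arm holds its last target. There are 200 camera calls.

TASK

Show a guest how to get an espresso: point at the espresso cup (the smallest of the three white cups) by holding the fingertips two or three centimetres above the middle of its mouth for two seconds, then point in the same way, just above it for two seconds, at the coffee capsule in the clear tray. Then press the smaller of the two buttons on top of the coffee machine all the way down to start it heating, let it come back up, and finish clear of everything. Point at no other cup and nothing else in the tray, do not touch or move the cups, the tray and its contents, the sugar jar or the teaspoon, and leave the larger button alone.

Things in the scene. Friction and masses are not known exactly. Their poses are not given: they have to be found in the camera images.
- espresso_cup: TO POINT AT FIRST. Small white ceramic espresso cup, open at the top, rim 60 mm across outside, 55 mm tall, loose, standing upright on the counter, with a small handle on its +y side. Origin: centre of its underside, z up. It is the smallest of three white handled cups that stand apart in a row nearest the robot, in any order
- espresso_cup_rim (a point): centre of the espresso cup's open mouth, at rim height (55 mm above the counter)
- coffee_cup: bystander: wide white ceramic cup, rim 84 mm across, 68 mm tall, handle on its +y side reaching about 75 mm from its axis; origin at the centre of its underside
- coffee_cup_rim (a point): centre of the wide cup's mouth, at rim height (68 mm above the counter)
- tall_mug: bystander: tall white ceramic mug, rim 82 mm across, 98 mm tall, handle on its +y side reaching about 75 mm from its axis; origin at the centre of its underside
- tall_mug_rim (a point): centre of the tall mug's mouth, at rim height (98 mm above the counter)
- tray: open clear plastic tray fixed on the counter, 100 mm (its x) by 200 mm (its y), 32 mm tall, walls 4 mm, two dividers that make three compartments side by side along its y, centres about 65 mm apart, each holding one thing, in any order. Origin: centre of its underside
- pod: TO POINT AT SECOND. Coffee capsule, bare aluminium, a narrow tapering dome standing on its wide rim: 37 mm across at the foot, tapering to 16 mm at the flat top, 30 mm tall, loose in one compartment of the tray (its top about level with or just above the tray's walls). Origin: centre of its underside
- pod_top (a point): middle of the capsule's top, 30 mm above its underside
- milk_pot: bystander: low white milk portion pot, 46 mm across at the top, 19 mm tall, loose in another compartment; origin at the centre of its underside
- milk_pot_top (a point): middle of the milk pot's top
- tea_carton: bystander: small cardboard tea carton, 70 x 42 x 42 mm, loose in another compartment; it rises some 15 mm above the tray's walls; origin at the centre of its underside
- tea_carton_top (a point): middle of the carton's top
- machine: cream capsule coffee machine, fixed, 120 mm wide (its y), about 320 mm deep (its x, -0.14 to +0.18), top deck 235 mm up. Origin: on the counter under its middle; front (drip tray, spout) to its -x. Two round grey buttons in black housings stand on the top deck near the front, 56 mm apart along its y: the smaller on the +y side, the larger on the -y side
- small_button (a joint): TO PRESS. Travel of the smaller button (cap 20 mm across): 0 up, 0.006 m fully pressed; a spring pushes it back up, fully down takes about 5 N
- small_button_top (a point): centre of the smaller button's top face; it is pressed straight down; the cap stands proud of its housing by more than its travel
- large_button (a joint): travel of the larger button (cap 32 mm across), same spring: 0 up, 0.006 m fully pressed; not to be pressed
- large_button_top (a point): centre of the larger button's top face
- sugar_jar: bystander: glass sugar jar, 64 mm across, 95 mm tall, loose; origin at the centre of its underside
- teaspoon: bystander: steel teaspoon, 135 mm long, lying loose on the counter, origin near its middle. (Out of the way at the far side stand a rack of spice jars 120 mm tall and a kettle 220 mm tall, both fixed.)

How it is judged (in metres and radians):
On the way, in this order (a step that is already met when the one before it is completed fails the run):
1. the tool point dwells just above the espresso cup for 1.5 s (within 30 mm of its middle, 15 to 85 mm above the rim) (horizontal distance between the grasp point and espresso_cup_rim below 0.03 m and z of the grasp point in the frame of espresso_cup_rim between 0.015 and 0.085 m), for 1.5 s.
2. then the tool point dwells just above the coffee capsule for 1.5 s (within 25 mm of its middle, 15 to 85 mm above its top) (horizontal distance between the grasp point and pod_top below 0.025 m and z of the grasp point in the frame of pod_top between 0.015 and 0.085 m), for 1.5 s.
3. then the smaller button is pressed down (at least 4.5 of its 6 mm) (value of joint small_button above 0.0045 m), for 0.05 s.
4. the smaller button has come back up (value of joint small_button below 0.0015 m), for 0.2 s.
At the end, for the whole second after the job is handed in: both buttons are up (within 1.5 mm), every loose thing rests within 10 mm of where it started, and nothing is touched (value of joint each of small_button, large_button below 0.0015 m and distance of each of espresso_cup, coffee_cup, tall_mug, pod, milk_pot, tea_carton, sugar_jar, teaspoon from where it was at the start of the episode below 0.01 m and linear speed of each of espresso_cup, coffee_cup, tall_mug, pod, milk_pot, tea_carton, sugar_jar, teaspoon below 0.02 m/s).
It fails at once if a cup, the tray, a thing in it, the sugar jar or the teaspoon is touched by the robot (more than 0.5 N) (contact force between any of the fingers, the arm and espresso_cup above 0.5 N or contact force between any of the fingers, the arm and coffee_cup above 0.5 N or contact force between any of the fingers, the arm and tall_mug above 0.5 N or contact force between any of the fingers, the arm and pod above 0.5 N or contact force between any of the fingers, the arm and milk_pot above 0.5 N or contact force between any of the fingers, the arm and tea_carton above 0.5 N or contact force between any of the fingers, the arm and sugar_jar above 0.5 N or contact force between any of the fingers, the arm and teaspoon above 0.5 N or contact force between any of the fingers, the arm and tray above 0.5 N).
It fails at once if a loose thing is moved, lifted or carried (more than 10 mm) (distance of any of espresso_cup, coffee_cup, tall_mug, pod, milk_pot, tea_carton, sugar_jar, teaspoon from where it was at the start of the episode above 0.01 m).
It fails at once if the tool point comes within 20 mm of the middle of another cup or another thing in the tray, less than 60 mm above it ((horizontal distance between the grasp point and coffee_cup_rim below 0.02 m and z of the grasp point in the frame of coffee_cup_rim between -0.05 and 0.06 m) or (horizontal distance between the grasp point and tall_mug_rim below 0.02 m and z of the grasp point in the frame of tall_mug_rim between -0.05 and 0.06 m) or (horizontal distance between the grasp point and milk_pot_top below 0.02 m and z of the grasp point in the frame of milk_pot_top between -0.05 and 0.06 m) or (horizontal distance between the grasp point and tea_carton_top below 0.02 m and z of the grasp point in the frame of tea_carton_top between -0.05 and 0.06 m)).
It fails at once if the larger button is pressed (more than 3 mm) (value of joint large_button above 0.003 m).
It also fails if it takes over 56 s, if anything falls off the work surface, if the arm or the gripper's body presses on something with over 40 N, if the wrist force passes 120 N, or if a joint passes its speed limit or range.

## Working session

There is one attempt and no reset: what is moved stays moved. The work goes in short steps, Python scripts to look and compute and a tool call to move; the robot and the scene stay as the last step left them, time stands still between calls to the robot, and variables do not carry over. Pictures are saved under pics/ and viewed, at most 10 in all, crops included, and the job is handed in when it is done.

Besides the shell and the picture viewer there is one more tool, called after "Call:" as name([rows], argument=value, ...), one row to a line, values as JSON. play_rows: Moves the arm, as the interface text tells. Its arguments: {"type":"object","properties":{"plan":{"type":"array","items":{"type":"array","items":{"type":"number"}}},"grip":{"type":"number"}},"required":["plan"]}

```bash
mkdir -p pics
cat > h.py <<'E'
import numpy as np,cv2
from plant import *
from scipy.spatial.transform import Rotation as R
E
python3 - <<'E'
from h import *
for c in("scene","top"):
    s=snapshot(c); cv2.imwrite(f"pics/{c}.png",s["frame"][:,:,::-1]); print(c,s["position"],s["attitude"],s["fx"],s["k1"])
    for t in("espresso_cup_rim","coffee_cup_rim","tall_mug_rim","pod_top","milk_pot_top","tea_carton_top","small_button_top","large_button_top","sugar_jar","machine","tray"):
        print(t,[(np.round(d["position"],3).tolist(),round(d["score"],2)) for d in spot_point(c,t)[:3]])
o=get_obs();print(o)
E
```

```text
scene [0.92238391 0.57420252 1.18191715] [-146.98775783   -0.79180972  149.48341711] 528.1876516850809 -0.10093072681398799
espresso_cup_rim [([0.639, -0.118, 0.006], 0.61), ([0.452, 0.168, 0.057], 0.56), ([0.462, -0.254, 0.002], 0.34)]
coffee_cup_rim [([0.464, -0.253, 0.002], 0.64), ([0.437, -0.076, 0.065], 0.62), ([0.633, -0.052, 0.005], 0.2)]
tall_mug_rim [([0.462, -0.252, 0.098], 0.63)]
pod_top [([0.631, -0.061, 0.034], 0.69)]
milk_pot_top [([0.636, -0.122, 0.019], 0.67)]
tea_carton_top [([0.64, -0.183, 0.049], 0.89), ([0.686, 0.259, -0.002], 0.41)]
small_button_top [([0.685, 0.256, 0.0], 0.66), ([0.6, 0.284, 0.259], 0.56), ([0.43, -0.072, 0.003], 0.41)]
large_button_top [([0.598, 0.232, 0.256], 0.52)]
sugar_jar [([0.548, -0.389, 0.002], 0.95)]
machine [([0.688, 0.258, -0.001], 0.93)]
tray [([0.643, -0.116, -0.004], 0.94), ([0.464, -0.254, 0.004], 0.38)]
top [ 0.48258078 -0.01090197  1.05164832] [-1.74273904e+02 -1.67023286e-01 -9.05285544e+01] 433.81585746632555 -0.04901791130856278
espresso_cup_rim [([0.45, 0.165, 0.055], 0.94), ([0.642, -0.186, 0.006], 0.63)]
coffee_cup_rim [(
[... 685 characters left out ...]
44, -0.181, 0.044], 0.26)]
{'clock': 1.2, 'joint_pos': array([ 9.26530443e+01,  2.05451513e+01,  6.80720352e-01,  2.05699850e-03,
       -7.01367869e+01, -1.65084320e+01]), 'qvel': array([ 0.0508132 ,  0.07310605, -0.07667254,  0.04773233, -0.06308883,
        0.06397494]), 'tau': array([ 1.30963253e-04, -5.82391262e+01,  2.93296731e+01,  7.00274929e+00,
        1.24760246e-02, -4.73861206e-06]), 'tool_pos': array([0.16165189, 0.65532384, 0.24537195]), 'orientation': array([ 1.79999382e+02, -2.20091490e-03, -1.38546887e+01]), 'force': array([-1.11627366, -0.08041206, -1.33159993]), 'moment': array([ 0.07375859, -0.01900191,  0.00141258]), 'gripper_force': 0.0, 'opening': 0.08780588723223234}
```

View pics/scene.png

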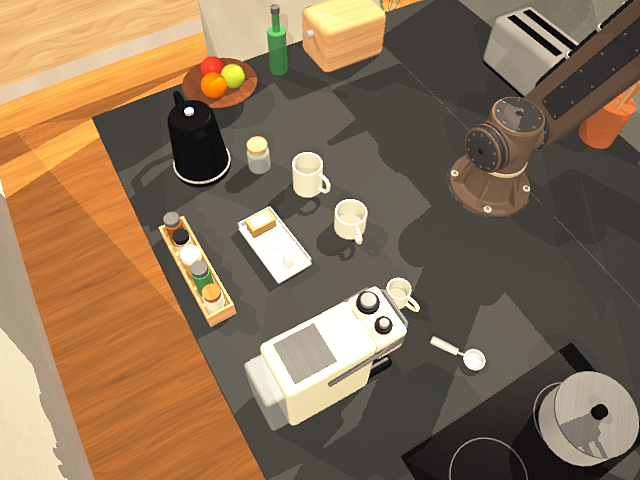

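View pics/top.png

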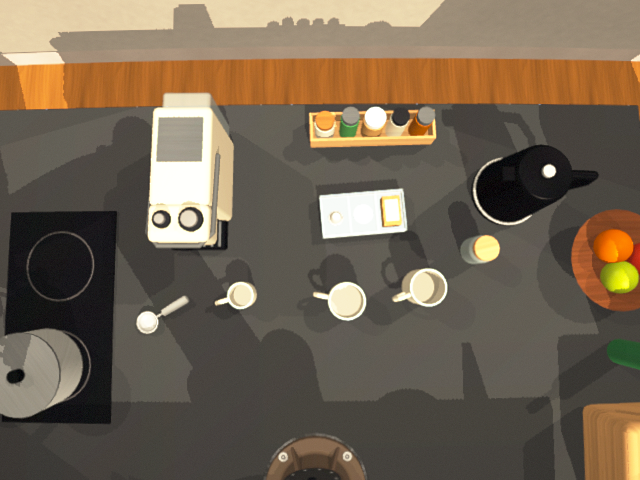

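The networks and the pictures agree. In the top view:
- The espresso cup is at pixel (241,296), about (0.451, 0.167).
- The capsule is at (336,217), the left compartment, about (0.628, -0.059).
- The small button is at (160,219), about (0.602, 0.284, 0.258).

The heights match the sizes given. I'll close the fingers, turn to yaw 0 and go above the espresso cup.

Call:
play_rows([
  [0, 0, 0, 0, 0, -6.9],
  [0, 0, 0, 0, 0, -6.95],
  [1.6, 2.7, 0, 0, 0, 0],
  [1.6, 2.7, 0, 0, 0, 0],
  [1.6, 2.7, 0, 0, 0, 0],
  [1.6, 2.7, 0, 0, 0, 0],
  [1.6, 2.7, 0, 0, 0, 0],
  [1.6, 2.7, 0, 0, 0, 0],
  [1.6, 2.7, 0, 0, 0, 0],
  [1.6, 2.7, 0, 0, 0, 0],
  [1.6, 2.7, 0, 0, 0, 0],
  [1.6, 2.7, 0, 0, 0, 0],
  [1.6, 2.7, 0, 0, 0, 0],
  [1.6, 2.7, 0, 0, 0, 0],
  [1.6, 2.7, 0, 0, 0, 0],
  [1.6, 2.7, 0, 0, 0, 0],
  [1.6, 2.7, 0, 0, 0, 0],
  [1.6, 2.7, 0, 0, 0, 0],
  [1.6, 2.7, 0, 0, 0, 0],
  [1.6, 2.7, 0, 0, 0, 0],
], grip=0)

```text
clock: 2.87
tool_pos: [0.4502, 0.1679, 0.2458]
orientation: [-180.0, -0.0, 0.0]
force: [0.2, 0.0, -0.6]
opening: 0.0007
gripper_force: 0.0
```

Call:
play_rows([
  [0, 0, 1.8, 0, 0, 0],
  [0, 0, 1.8, 0, 0, 0],
  [0, 0, 1.8, 0, 0, 0],
  [0, 0, 1.8, 0, 0, 0],
  [0, 0, 1.8, 0, 0, 0],
  [0, 0, 1.8, 0, 0, 0],
  [0, 0, 1.8, 0, 0, 0],
  [0, 0, 1.8, 0, 0, 0],
  [0, 0, 0, 0, 0, 0],
  [0, 0, 0, 0, 0, 0],
  [0, 0, 0, 0, 0, 0],
  [0, 0, 0, 0, 0, 0],
])

```text
clock: 3.87
tool_pos: [0.4503, 0.1699, 0.1026]
orientation: [-179.9, -0.1, 0.0]
force: [-0.0, 0.9, -0.6]
opening: 0.0001
gripper_force: 0.0
```

Run:
```python
from h import *
s=snapshot("scene");cv2.imwrite("pics/cup.png",cv2.resize(s["frame"][200:380,280:520,::-1],None,fx=3,fy=3))
print(get_obs()["tool_pos"])
for c in("scene","top"):
    if c=="top": snapshot(c)
    for t in("espresso_cup_rim","pod_top","small_button_top"):
        print(t,[(np.round(d["position"],3).tolist(),round(d["score"],2)) for d in spot_point(c,t)[:3]])
```

```text
[0.45022878 0.16986235 0.10256541]
espresso_cup_rim [([0.449, 0.168, 0.061], 0.94)]
pod_top [([0.634, -0.055, 0.034], 0.48)]
small_button_top [([0.6, 0.286, 0.258], 0.46)]
espresso_cup_rim [([0.463, -0.252, -0.001], 0.7), ([0.448, 0.164, 0.055], 0.67)]
pod_top [([0.434, -0.073, 0.067], 0.67), ([0.628, -0.059, 0.034], 0.46)]
small_button_top [([0.6, 0.283, 0.26], 0.45)]
```

View pics/cup.png

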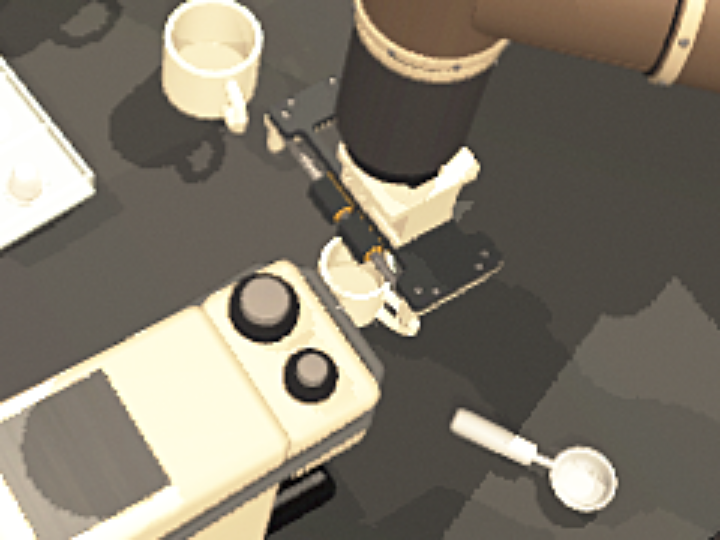

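The closed fingertips hover above the espresso cup's mouth (crop pixel about (375,262)) and everything is still upright. I'll hold here, then leave upward.

Call:
play_rows([
  [0, 0, 0, 0, 0, 0],
  [0, 0, 0, 0, 0, 0],
  [0, 0, 0, 0, 0, 0],
  [0, 0, 0, 0, 0, 0],
  [0, 0, 0, 0, 0, 0],
  [0, 0, 0, 0, 0, 0],
  [0, 0, 0, 0, 0, 0],
  [0, 0, 0, 0, 0, 0],
  [0, 0, 0, 0, 0, 0],
  [0, 0, 0, 0, 0, 0],
  [0, 0, 0, 0, 0, 0],
  [0, 0, 0, 0, 0, 0],
  [0, 0, 0, 0, 0, 0],
  [0, 0, 0, 0, 0, 0],
  [0, 0, 0, 0, 0, 0],
  [0, 0, 0, 0, 0, 0],
  [0, 0, 0, 0, 0, 0],
  [0, 0, 0, 0, 0, 0],
  [0, 0, 0, 0, 0, 0],
  [0, 0, 0, 0, 0, 0],
])

```text
clock: 5.93
tool_pos: [0.4496, 0.1693, 0.1014]
orientation: [-180.0, -0.0, -0.0]
force: [-0.6, 0.6, 0.1]
opening: 0.0002
gripper_force: 0.0
```

Call:
play_rows([
  [0, 0, 0, 0, 0, 0],
  [0, 0, 0, 0, 0, 0],
  [0, 0, 0, 0, 0, 0],
  [0, 0, 0, 0, 0, 0],
  [0, 0, -2, 0, 0, 0],
  [0, 0, -2, 0, 0, 0],
  [0, 0, -2, 0, 0, 0],
  [0, 0, -2, 0, 0, 0],
  [0, 0, -2, 0, 0, 0],
  [0, 2.5, 0, 0, 0, 0],
  [0, 2.5, 0, 0, 0, 0],
  [0, 2.5, 0, 0, 0, 0],
  [0, 2.5, 0, 0, 0, 0],
  [0, 2.5, 0, 0, 0, 0],
  [0, 2.5, 0, 0, 0, 0],
  [0, 0, 0, 0, 0, 0],
  [0, 0, 0, 0, 0, 0],
])

```text
clock: 7.35
tool_pos: [0.4495, 0.0183, 0.2014]
orientation: [-180.0, -0.0, -0.1]
force: [0.3, 1.2, 0.6]
opening: 0.0002
gripper_force: 0.0
```

Call:
play_rows([
  [2.25, 0.95, 0, 0, 0, 0],
  [2.25, 0.95, 0, 0, 0, 0],
  [2.25, 0.95, 0, 0, 0, 0],
  [2.25, 0.95, 0, 0, 0, 0],
  [2.25, 0.95, 0, 0, 0, 0],
  [2.25, 0.95, 0, 0, 0, 0],
  [2.25, 0.95, 0, 0, 0, 0],
  [2.25, 0.95, 0, 0, 0, 0],
  [0, 0, 0, 0, 0, 0],
  [0, 0, 1.5, 0, 0, 0],
  [0, 0, 1.5, 0, 0, 0],
  [0, 0, 1.5, 0, 0, 0],
  [0, 0, 1.5, 0, 0, 0],
  [0, 0, 1.5, 0, 0, 0],
  [0, 0, 1.5, 0, 0, 0],
  [0, 0, 1.5, 0, 0, 0],
  [0, 0, 1.5, 0, 0, 0],
  [0, 0, 0, 0, 0, 0],
  [0, 0, 0, 0, 0, 0],
])

```text
clock: 8.93
tool_pos: [0.6291, -0.056, 0.0807]
orientation: [180.0, 0.1, 0.0]
force: [1.1, 0.7, -0.8]
opening: 0.0003
gripper_force: 0.0
```

Run:
```python
from h import *
s=snapshot("scene");cv2.imwrite("pics/pod.png",cv2.resize(s["frame"][160:320,200:400,::-1],None,fx=3.5,fy=3.5))
print(get_obs()["tool_pos"])
for t in("pod_top","milk_pot_top","tea_carton_top"):
        print(t,[(np.round(d["position"],3).tolist(),round(d["score"],2)) for d in spot_point("scene",t)[:3]])
```

```text
[ 0.62980259 -0.05606131  0.08173252]
pod_top [([0.554, -0.39, 0.003], 0.74), ([0.633, -0.056, 0.032], 0.53), ([0.404, 0.36, -0.007], 0.53)]
milk_pot_top [([0.635, -0.124, 0.016], 0.6), ([0.597, 0.282, 0.257], 0.41)]
tea_carton_top [([0.64, -0.186, 0.049], 0.91), ([0.644, -0.184, 0.004], 0.49)]
```

View pics/pod.png

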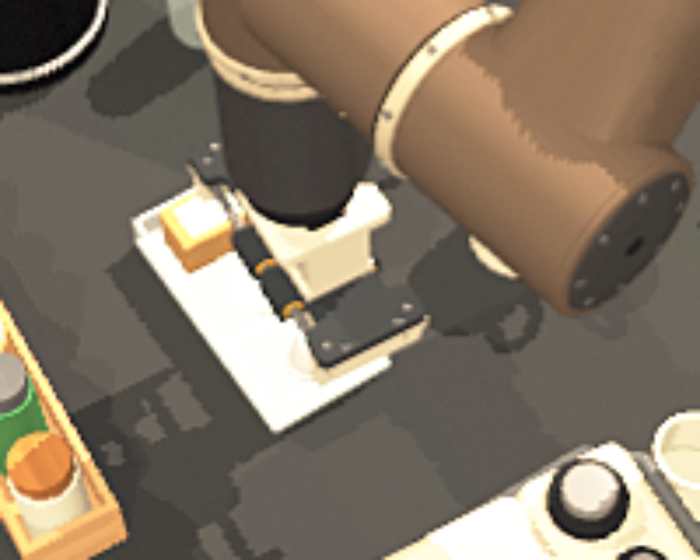

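The fingertips are over the near end compartment, with the capsule at crop pixel about (305,350), and nothing is touched. I'll hold here, then rise to 0.34.

Call:
play_rows([
  [0, 0, 0, 0, 0, 0],
  [0, 0, 0, 0, 0, 0],
  [0, 0, 0, 0, 0, 0],
  [0, 0, 0, 0, 0, 0],
  [0, 0, 0, 0, 0, 0],
  [0, 0, 0, 0, 0, 0],
  [0, 0, 0, 0, 0, 0],
  [0, 0, 0, 0, 0, 0],
  [0, 0, 0, 0, 0, 0],
  [0, 0, 0, 0, 0, 0],
  [0, 0, 0, 0, 0, 0],
  [0, 0, 0, 0, 0, 0],
  [0, 0, 0, 0, 0, 0],
  [0, 0, 0, 0, 0, 0],
  [0, 0, 0, 0, 0, 0],
  [0, 0, 0, 0, 0, 0],
  [0, 0, 0, 0, 0, 0],
  [0, 0, 0, 0, 0, 0],
  [0, 0, 0, 0, 0, 0],
  [0, 0, 0, 0, 0, 0],
])

```text
clock: 10.8
tool_pos: [0.6296, -0.0567, 0.0814]
orientation: [-180.0, -0.0, -0.0]
force: [-1.1, -0.2, -0.1]
opening: 0.0003
gripper_force: 0.0
```

Call:
play_rows([
  [0, 0, 0, 0, 0, 0],
  [0, 0, 0, 0, 0, 0],
  [0, 0, 0, 0, 0, 0],
  [0, 0, 0, 0, 0, 0],
  [0, 0, 0, 0, 0, 0],
  [0, 0, -2.6, 0, 0, 0],
  [0, 0, -2.6, 0, 0, 0],
  [0, 0, -2.6, 0, 0, 0],
  [0, 0, -2.6, 0, 0, 0],
  [0, 0, -2.6, 0, 0, 0],
  [0, 0, -2.6, 0, 0, 0],
  [0, 0, -2.6, 0, 0, 0],
  [0, 0, -2.6, 0, 0, 0],
  [0, 0, -2.6, 0, 0, 0],
  [0, 0, -2.6, 0, 0, 0],
  [0, 0, 0, 0, 0, 0],
  [0, 0, 0, 0, 0, 0],
])

```text
clock: 12.22
tool_pos: [0.6302, -0.0566, 0.3433]
orientation: [-180.0, -0.2, -0.0]
force: [-0.4, -0.1, -1.4]
opening: 0.0004
gripper_force: 0.0
```

Call:
play_rows([
  [-0.17, -2, 0, 0, 0, 0],
  [-0.17, -2, 0, 0, 0, 0],
  [-0.17, -2, 0, 0, 0, 0],
  [-0.17, -2, 0, 0, 0, 0],
  [-0.17, -2, 0, 0, 0, 0],
  [-0.17, -2, 0, 0, 0, 0],
  [-0.17, -2, 0, 0, 0, 0],
  [-0.17, -2, 0, 0, 0, 0],
  [-0.17, -2, 0, 0, 0, 0],
  [-0.17, -2, 0, 0, 0, 0],
  [-0.17, -2, 0, 0, 0, 0],
  [-0.17, -2, 0, 0, 0, 0],
  [-0.17, -2, 0, 0, 0, 0],
  [-0.17, -2, 0, 0, 0, 0],
  [-0.17, -2, 0, 0, 0, 0],
  [-0.17, -2, 0, 0, 0, 0],
  [-0.17, -2, 0, 0, 0, 0],
  [0, 0, 2, 0, 0, 0],
  [0, 0, 2, 0, 0, 0],
  [0, 0, 0, 0, 0, 0],
])

```text
clock: 13.88
tool_pos: [0.5984, 0.2829, 0.2956]
orientation: [179.8, 0.4, 0.0]
force: [-0.2, 0.1, -1.3]
opening: 0.0002
gripper_force: 0.0
```

Run:
```python
from h import *
s=snapshot("scene");cv2.imwrite("pics/btn.png",cv2.resize(s["frame"][240:400,280:480,::-1],None,fx=3.5,fy=3.5))
o=get_obs();print(o["tool_pos"],o["force"])
for t in("small_button_top","large_button_top"):
        print(t,[(np.round(d["position"],3).tolist(),round(d["score"],2)) for d in spot_point("scene",t)[:3]])
```

```text
[0.5993551  0.28272287 0.29808147] [-0.31826754 -0.10446147 -0.36940242]
small_button_top [([0.599, 0.284, 0.26], 0.38)]
large_button_top [([0.599, 0.285, 0.26], 0.65), ([0.598, 0.226, 0.258], 0.39)]
```

View pics/btn.png

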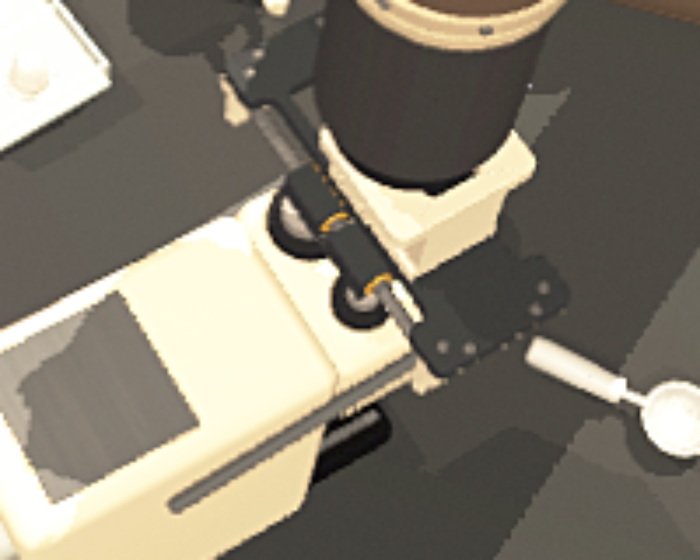

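The gripper stands over the small button, which is visible at crop pixel about (360,298), roughly 2 to 4 cm above contact. I'll press down slowly and watch the force.

Call:
play_rows([
  [0.1, -0.2, 0, 0, 0, 0],
  [0, 0, 0, 0, 0, 0],
  [0, 0, 0.4, 0, 0, 0],
  [0, 0, 0.4, 0, 0, 0],
  [0, 0, 0.4, 0, 0, 0],
  [0, 0, 0.4, 0, 0, 0],
  [0, 0, 0.2, 0, 0, 0],
  [0, 0, 0.2, 0, 0, 0],
  [0, 0, 0.2, 0, 0, 0],
  [0, 0, 0, 0, 0, 0],
  [0, 0, 0, 0, 0, 0],
  [0, 0, 0, 0, 0, 0],
])

```text
clock: 15.03
tool_pos: [0.6018, 0.2854, 0.2795]
orientation: [-180.0, -0.0, -0.0]
force: [-0.2, 0.6, 0.3]
opening: 0.0003
gripper_force: 0.0
```

Call:
play_rows([
  [0, 0, 0.15, 0, 0, 0],
  [0, 0, 0.15, 0, 0, 0],
  [0, 0, 0.15, 0, 0, 0],
  [0, 0, 0.1, 0, 0, 0],
  [0, 0, 0, 0, 0, 0],
  [0, 0, 0, 0, 0, 0],
])

```text
clock: 15.53
tool_pos: [0.6018, 0.2854, 0.2742]
orientation: [-180.0, -0.0, 0.0]
force: [0.0, 0.5, 2.2]
opening: 0.0006
gripper_force: 1.2
```

Call:
play_rows([
  [0, 0, 0.1, 0, 0, 0],
  [0, 0, 0.1, 0, 0, 0],
  [0, 0, 0.1, 0, 0, 0],
  [0, 0, 0.1, 0, 0, 0],
  [0, 0, 0, 0, 0, 0],
  [0, 0, 0, 0, 0, 0],
])

```text
clock: 16.03
tool_pos: [0.6018, 0.2854, 0.2702]
orientation: [-180.0, -0.0, 0.0]
force: [-1.4, 1.0, 4.4]
opening: 0.0006
gripper_force: 2.4
```

Call:
play_rows([
  [0, 0, 0.1, 0, 0, 0],
  [0, 0, 0.1, 0, 0, 0],
  [0, 0, 0, 0, 0, 0],
  [0, 0, 0, 0, 0, 0],
  [0, 0, 0, 0, 0, 0],
])

```text
clock: 16.45
tool_pos: [0.6019, 0.2854, 0.27]
orientation: [-180.0, -0.1, 0.0]
force: [-5.6, 0.3, 11.7]
opening: 0.0005
gripper_force: 6.7
```

It has bottomed out: about 6 mm of travel, then a hard stop with 11.7 N. I'll lift off now.

Call:
play_rows([
  [0, 0, -0.3, 0, 0, 0],
  [0, 0, -0.5, 0, 0, 0],
  [0, 0, -1, 0, 0, 0],
  [0, 0, -2, 0, 0, 0],
  [0, 0, -2, 0, 0, 0],
  [0, 0, -2, 0, 0, 0],
  [0, 0, -2, 0, 0, 0],
  [0, 0, 0, 0, 0, 0],
  [0, 0, 0, 0, 0, 0],
  [0, 0, 0, 0, 0, 0],
  [0, 0, 0, 0, 0, 0],
  [0, 0, 0, 0, 0, 0],
])

```text
clock: 17.45
tool_pos: [0.6014, 0.2852, 0.3646]
orientation: [179.9, 0.1, -0.0]
force: [-0.2, -0.2, 0.2]
opening: 0.0003
gripper_force: 0.0
```

Run:
```python
from h import *
s=snapshot("top");cv2.imwrite("pics/end.png",s["frame"][:,:,::-1])
o=get_obs();print(o["tool_pos"],o["force"])
```

```text
[0.60149166 0.28516649 0.36481271] [-1.04082352 -0.1930073   0.17785601]
```

View pics/end.png

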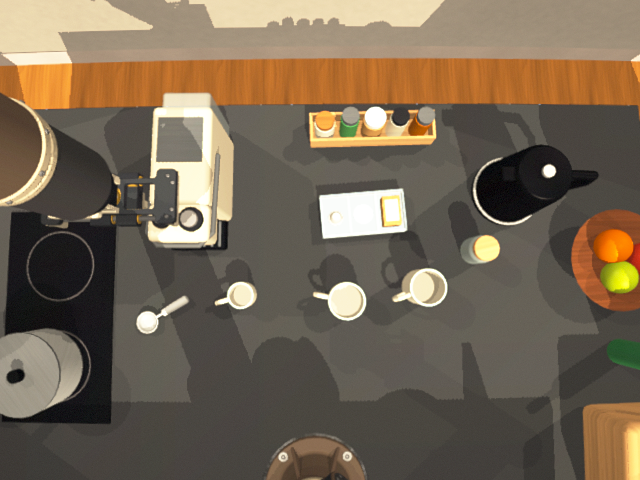

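All the objects are where they started (cups at (241,296), (346,301) and (425,288), the tray at (363,214)), and the gripper is clear above the machine.

```bash
python3 -c "
from plant import *
print(close_job())"
```

```text
the job is handed in; nothing more can be done
None
```

I pointed at the espresso cup and then the capsule for about two seconds each, pressed the small button to its stop and released it, and handed the job in with the arm clear and nothing visibly moved; the hand-in returned no verdict.

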